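# Roll the seal bar home on an instrument door

### The job

Take the hand roller from its stand and roll it along the white seal bar on the black door panel, pressing firmly (about 20 N; the bar must never feel more than 35 N), until all six links of the bar lie flat on the panel. Use only the roller on the panel and its bar, then put the roller back in its stand, hanging upright by its collar, and leave the vials, beaker, bottle, screwdriver and spare link where they are.

Things in the scene. Friction and masses are not known exactly. Their poses are not given: they have to be found in the camera images.
- cradle: Aluminium cradle plate, 200 x 236 x 8 mm, fixed on the bench; over it, on rubber pads, lies a black instrument door panel (180 x 220 mm, 20 mm thick, window in the middle). Origin: centre of the plate's underside, on the bench; z up; the white seal bar runs along its y axis, on its +x side. The panel's upper face is nominally 46 mm above the bench (see bar_start).
- bar_start (a point): Middle of the bar's -y end link (link0), at 76, -85 mm in the cradle's frame, 50 mm above the bench: nominal height of a seated link's top. It does not follow the real height: the pads are set by hand, so panel and bar lie up to 8 mm higher or lower (not measured), sloping along the bar by up to 0.03 rad, and sink springily by 1 to 2 mm more under the roller.
- bar_end (a point): Middle of the bar's +y end link (link5), at 76, +85 mm in the cradle's frame; nominal height 50 mm, with the same uncertainty as bar_start.
- roller: Hand roller, 134 mm tall, about 0.4 kg. Origin: lowest point of its wheel when upright; z up along its handle. Rubber wheel 44 mm across, 30 mm wide, axle along the roller's y axis 22 mm above the origin: it rolls along the roller's x axis. Above it a steel fork (44 mm wide along y) and a square dark collar, 66 x 66 mm, 58 to 64 mm above the origin.
- roller_grip (a point): Centre of the roller's square orange handle, 24 x 24 mm, 70 mm tall (64 to 134 mm above the roller's origin; this point 104 mm above it), sides along the roller's x and y. Grip it from above on either pair of sides.
- wheel (a joint): Turn of the roller's wheel on its axle, rad, 0 at the start; free to turn either way. Rolling 22 mm turns it 1 rad.
- stand: Blue open-topped square stand, fixed on the bench, outer 62 x 62 mm (foot 90 x 90), inside 52 x 52 mm, 66 mm high. Origin: centre of the underside. The roller hangs in it by its collar on the rim, wheel down inside, roller origin 8 mm above stand origin; fork and wheel fill 44 x 44 mm of the mouth; any quarter turn fits.
- link0 (a joint): How far link 0 of the white seal bar is pressed in, m: 0 = 5 mm proud, 0.005 = fully seated with its cap flat on the panel. T-shaped rigid link with a cap 22 x 33.5 mm, 4 mm thick, at x = 76, y = -85 mm in the cradle's frame (six links in a row, pitch 34 mm). It stays where it is pushed; it takes about 12 to 13 N of pressure to move it.
- link1 (a joint): How far link 1 of the white seal bar is pressed in, m: 0 = 5 mm proud, 0.005 = fully seated with its cap flat on the panel. T-shaped rigid link with a cap 22 x 33.5 mm, 4 mm thick, at x = 76, y = -51 mm in the cradle's frame (six links in a row, pitch 34 mm). It stays where it is pushed; it takes about 12 to 13 N of pressure to move it.
- link2 (a joint): How far link 2 of the white seal bar is pressed in, m: 0 = 5 mm proud, 0.005 = fully seated with its cap flat on the panel. T-shaped rigid link with a cap 22 x 33.5 mm, 4 mm thick, at x = 76, y = -17 mm in the cradle's frame (six links in a row, pitch 34 mm). It stays where it is pushed; it takes about 12 to 13 N of pressure to move it.
- link3 (a joint): How far link 3 of the white seal bar is pressed in, m: 0 = 5 mm proud, 0.005 = fully seated with its cap flat on the panel. T-shaped rigid link with a cap 22 x 33.5 mm, 4 mm thick, at x = 76, y = 17 mm in the cradle's frame (six links in a row, pitch 34 mm). It stays where it is pushed; it takes about 12 to 13 N of pressure to move it.
- link4 (a joint): How far link 4 of the white seal bar is pressed in, m: 0 = 5 mm proud, 0.005 = fully seated with its cap flat on the panel. T-shaped rigid link with a cap 22 x 33.5 mm, 4 mm thick, at x = 76, y = 51 mm in the cradle's frame (six links in a row, pitch 34 mm). It stays where it is pushed; it takes about 12 to 13 N of pressure to move it.
- link5 (a joint): How far link 5 of the white seal bar is pressed in, m: 0 = 5 mm proud, 0.005 = fully seated with its cap flat on the panel. T-shaped rigid link with a cap 22 x 33.5 mm, 4 mm thick, at x = 76, y = 85 mm in the cradle's frame (six links in a row, pitch 34 mm). It stays where it is pushed; it takes about 12 to 13 N of pressure to move it.
- vial_tray: Black divided tray, 100 x 100 x 28 mm, fixed, with three sample vials. Origin: centre of the underside. It and the roller stand may stand either way round, left or right.
- vial0: Sample vial with blue cap, 32 mm across, 62 mm tall, loose in the tray; origin under its centre. Leave alone.
- vial1: Sample vial with white cap, as vial0. Leave alone.
- vial2: Sample vial with white cap, as vial0. Leave alone.
- beaker: Glass beaker, 70 mm across, 85 mm tall, loose, beyond the panel; origin under its centre. Leave alone.
- wash_bottle: White bottle with red cap, 60 mm across, 150 mm tall, loose, beyond the panel; origin under its centre. Leave alone.
- screwdriver: Screwdriver with red handle lying on the bench beyond the panel. Leave alone.
- spare_link: Spare white link of the seal bar lying cap down on the bench, 22 x 33.5 x 14 mm; not part of the job. Leave alone.
Mind the look-alikes: they are no part of the job. Leave any yellow look-alike of the roller alone.

How it is judged:
By the outcome, as a careful person would: the job done as asked, in the order asked, and still so for the second after the job is handed in, with the robot touching nothing.
It also fails if it takes over 72 s, if anything falls off the work surface, if the arm or the gripper's body presses on something with over 40 N, if the wrist force passes 120 N, or if a joint passes its speed limit or range.

### The arm

A 6-joint arm with a two-finger parallel gripper is mounted at the origin on the work surface. World frame = base frame: x ahead of the robot, y to its left, z up, the work surface at z = 0. Lengths are in mm, angles in rad, forces in N, time in s.
With the tool pointing down it reaches from about 350 to 975 mm from the base axis. Payload 7.1 kg.
Tool frame: the origin (TCP) lies at the very end of the fingers, on their centre line; the grasp point (between the pads) lies 19 mm behind it; z points along the fingers, y is the line along which they close (so a half turn about z gives the same grasp; the last joint's range is limited). The gripper opens to 88 mm and grips with 3 to 60 N. Pads are 20 mm wide; open, the fingers measure 115 mm over their backs; the gripper's body (75 mm by 178 mm) begins 61 mm behind the grasp point.
Start: joints at [-1.309, 0.423, 1.63, -0, 1.089, -0.019], TCP at [173.221, -600.499, 222.675] pointing down, gripper open.
Joint ranges: [-3, 3], [-0.9, 2.11], [0.09, 2.58], [-1.31, 4.45], [0.11, 2.69], [-2.54, 2.54]. Speed limits (rad/s): [2.39, 2.39, 3.01, 3.14, 3.14, 3.14].

### API

Orientations are given as a 3x3 rotation matrix whose columns are the frame's x, y, z axes.
In Python, from station import sense, snapshot, camera_info, job gives the robot as it stands.
- The arm moves only by the tool play_rows, never from a script. Its argument "steps" is one flat list of numbers, 5 for each row, row after row: the closure in counts, from 0 (fully open) to 255 (shut), then the shift along the tool's x, y, z in m, then the turn about the tool's z in degrees. In form: [claw, tx, ty, tz, turn, claw, tx, ty, tz, turn, ...]. A call has 1 to 12 rows; each row shifts and turns the commanded pose from where the row before left it, along the tool's axes as they then stand; what a row does not reach is not made up. A row lasts 1/8 s, in which the tool goes at most 62.5 mm and 10.7 degrees, less where a joint would pass 70% of its speed; a pose out of reach is approached as far as the arm can. A call is refused whole if a number of a shift passes 0.0625 or a number of a turn 10.7, either way. A call with a gripper value outside its range is refused whole. The fingers move at their own pace and stop on an object; "force" is the grip in N (left out, the last holds). Time passes only in rows, so rows that do not move let the fingers close. It gives the time, the measured TCP pose, the force, the opening and the grip force at its end, in the units of the state.
- sense(): the state, without advancing time (a new reading comes with each control period).
- snapshot(name): name is "scene" or "top"; returns the picture (420x560x3 uint8, red, green, blue); there is no depth.
- camera_info(name): a dict with "fx", "fy", "cx", "cy" (pixels), "distortion" ([k1, k2, p1, p2, k3] as OpenCV has them; the pictures are not rectified), "R" (3x3) and "t" (3): a world point X has camera coordinates R X + t. Camera axes: x right, y down, z forward; pixel columns grow to the right and rows downward; lengths in mm; the calibration is good to about 2 mm. A picture is of the moment at which its call begins. camera_info takes no time and is no camera call.
- job.hand_in(): hands the job in; it is judged then, once.
The state is a dict: "t": time; "joints": joint angles; "dq": joint speeds; "joint_efforts": joint torques, N m; "tool_pos": TCP position; "orientation": TCP orientation; "force": force on the tool from outside, world axes, zero at the start; "torque": the same for the moment, N m; "width": finger opening in mm; "grasp_force": force on a finger pad.
Only numpy, scipy, OpenCV 4.12 (cv2) and the standard library are available. Lean on these libraries where they do the work, as an engineer would, in place of code of your own. Each camera call takes 0.05 s, during which the arm holds its last target. There are 200 camera calls.

## Working session

There is one attempt and no reset: what is moved stays moved. The work goes in short steps, Python scripts to look and compute and a tool call to move; the robot and the scene stay as the last step left them, time stands still between calls to the robot, and variables do not carry over. Pictures are saved under pics/ and viewed, at most 10 in all, crops included, and the job is handed in when it is done.

Besides the shell and the picture viewer there is one more tool, called after "Call:" as name(argument=value, ...) on one line, values as JSON. play_rows: Moves the arm, as the interface text tells. Its arguments: {"type":"object","properties":{"steps":{"type":"array"},"force":{"type":"number"}},"required":["steps"]}

```bash
mkdir -p pics; ls
python3 - <<'E'
from station import sense,snapshot,camera_info
import cv2
for n in("scene","top"):
    cv2.imwrite(f"pics/{n}0.png",snapshot(n)[:,:,::-1]); c=camera_info(n); print(n,c)
print(sense())
E
```

```text
pics
scene {'fx': 520.6554252231256, 'fy': 520.6554252231256, 'cx': 268.7274968832199, 'cy': 222.85801823595273, 'distortion': array([-0.12549256,  0.        ,  0.        ,  0.        ,  0.        ]), 'R': array([[ 0.66121334,  0.74993959, -0.01968585],
       [ 0.37909875, -0.35666088, -0.85386015],
       [-0.6473647 ,  0.55712084, -0.52013009]]), 't': array([-363.70637363, -161.90874747, 1932.25815244])}
top {'fx': 416.9449011315921, 'fy': 416.9449011315921, 'cx': 278.7539895670152, 'cy': 207.36915121549242, 'distortion': array([0.01021293, 0.        , 0.        , 0.        , 0.        ]), 'R': array([[ 0.00810574, -0.99996638, -0.00124288],
       [-0.99248946, -0.0078934 , -0.12207528],
       [ 0.12206137,  0.00222305, -0.99252007]]), 't': array([-65.57242506, 602.74751775, 896.96986906])}
{'t': 0.1, 'joints': array([-1.30897289e+00,  4.23792362e-01,  1.63063098e+00, -3.54772078e-05,
        1.08858261e+00, -1.89928718e-02]), 'dq': array([ 0.00070717, -0.00214693, -0.00285569,  0.00133413,  0.00151053,
        0.00050825]), 'joint_efforts': array([ 8.80536718e-04, -5.45616961e+01, -2.74324340e+01,  6.44706935e-02,
        1.88502751e-02, -4.80207814e-05]), 'tool_pos': array([ 173.09901262, -600.01583964,  221.95514284]), 'orientation': array([[ 9.60824961e-01,  2.77155619e-01, -3.96180841e-04],
       [ 2.77155902e-01, -9.60824003e-01,  1.35699274e-03],
       [-4.56189927e-06, -1.41363635e-03, -9.99999001e-01]]), 'force': array([-0.1036228 , -0.12980321,  0.19440678]), 'torque': array([ 0.02071107, -0.02449705,  0.02473556]), 'grasp_force': 0.0, 'width': 87.83303681755233}
```

View pics/scene0.png

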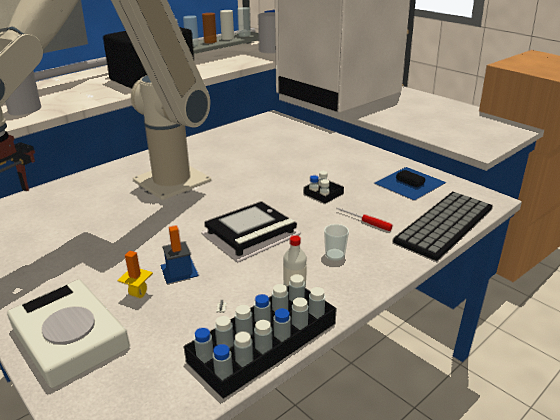

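View pics/top0.png

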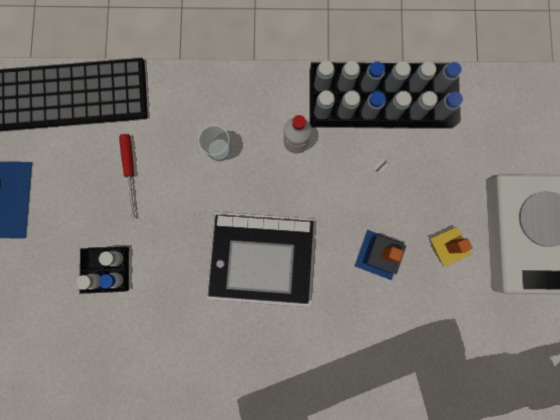

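The scene view shows the roller's orange handle at about (174,240) in its blue stand, with the yellow look-alike at (133,270) and the panel at (250,225). In the top view the collar is at about (384,253), and the bar runs from (309,226) (link0) to (219,222) (link5).

```bash
cat > h.py <<'E'
import numpy as np,cv2
from station import sense,snapshot,camera_info
def cam(n):
    c=camera_info(n);K=np.array([[c['fx'],0,c['cx']],[0,c['fy'],c['cy']],[0,0,1]]);return K,np.array(c['distortion']),np.array(c['R']),np.array(c['t'])
def ray(n,uv):
    K,d,R,t=cam(n);p=cv2.undistortPoints(np.array(uv,float).reshape(-1,1,2),K,d)[:,0]
    return -R.T@t,np.c_[p,np.ones(len(p))]@R
def onz(n,uv,z):
    o,d=ray(n,uv);return o+d*((z-o[2])/d[:,2])[:,None]
def proj(n,X):
    K,d,R,t=cam(n);return cv2.projectPoints(np.array(X,float).reshape(-1,3),cv2.Rodrigues(R)[0],t,K,d)[0][:,0]
def two(a,b):
    o1,d1=ray("top",a);o2,d2=ray("scene",b)
    d1=d1[0]/np.linalg.norm(d1);d2=d2[0]/np.linalg.norm(d2)
    s=np.linalg.lstsq(np.c_[d1,-d2],o2-o1,rcond=None)[0];p,q=o1+s[0]*d1,o2+s[1]*d2
    return (p+q)/2,np.linalg.norm(p-q)
def blobs(m,roi,amin=20):
    z=np.zeros_like(m);x0,y0,x1,y1=roi;z[y0:y1,x0:x1]=m[y0:y1,x0:x1]
    return sorted([c for c in cv2.findContours(z,cv2.RETR_EXTERNAL,cv2.CHAIN_APPROX_NONE)[0] if cv2.contourArea(c)>amin],key=cv2.contourArea)[::-1]
E
python3 - <<'E'
from h import *
T=cv2.imread("pics/top0.png");S=cv2.imread("pics/scene0.png")
a=cv2.resize(T[195:310,200:420],None,fx=3.6,fy=3.6,interpolation=cv2.INTER_CUBIC)
b=cv2.resize(S[190:310,110:310],None,fx=4,fy=4,interpolation=cv2.INTER_CUBIC)
cv2.imwrite("pics/tc.png",a);cv2.imwrite("pics/sc.png",b)
h=cv2.cvtColor(T,cv2.COLOR_BGR2HSV)
o=cv2.inRange(h,(3,150,120),(15,255,255));c=blobs(o,(370,230,420,280))[0]
print("orange",cv2.minAreaRect(c))
bl=cv2.inRange(h,(100,120,50),(130,255,255))
print("blue",[cv2.minAreaRect(c) for c in blobs(bl,(350,225,415,285))])
ys,xs=np.where(bl[225:285,350:415]);hull=cv2.convexHull(np.c_[xs+350,ys+225].astype(np.float32))
r=cv2.minAreaRect(hull);print("foot px",r);print(onz("top",cv2.boxPoints(r),3))
dk=cv2.inRange(h,(0,0,0),(180,255,60)); 
c=blobs(dk,(200,205,325,315))[0];print("panel",cv2.minAreaRect(c));print(onz("top",cv2.boxPoints(cv2.minAreaRect(c)),46))
w=cv2.inRange(h,(0,0,190),(180,60,255))
for c in blobs(w,(210,212,318,236),5): print("white",cv2.boundingRect(c),cv2.minAreaRect(c))
E
```

```text
orange ((395.5411071777344, 253.89039611816406), (11.23595142364502, 11.118908882141113), 20.556045532226562)
blue [((378.99774169921875, 254.60635375976562), (38.34234619140625, 38.006011962890625), 19.653823852539062)]
foot px ((378.99774169921875, 254.60635375976562), (38.34234619140625, 38.006011962890625), 19.653823852539062)
[[ 473.96573404 -234.59390968    3.        ]
 [ 555.89567941 -265.1998019     3.        ]
 [ 526.96979869 -347.39196003    3.        ]
 [ 445.69201024 -316.06853991    3.        ]]
panel ((260.7239990234375, 258.7036437988281), (99.92721557617188, 81.72138214111328), 3.6138803958892822)
[[ 407.32862863   89.88163694   46.        ]
 [ 584.47424976   83.64678834   46.        ]
 [ 572.24639752 -136.98659484   46.        ]
 [ 395.73432039 -125.4996425    46.        ]]
```

View pics/tc.png

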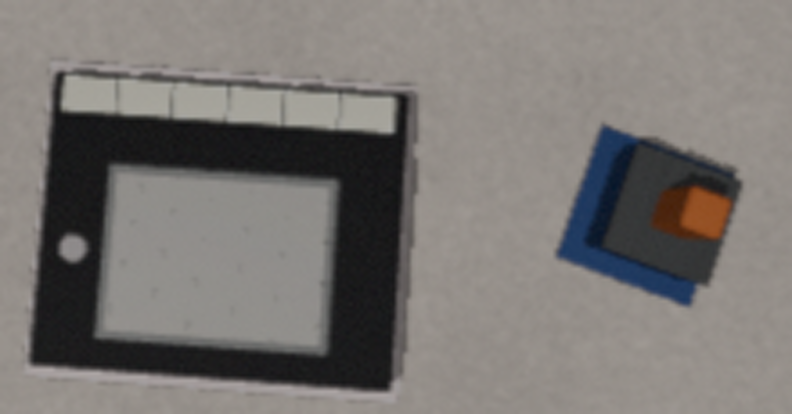

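View pics/sc.png

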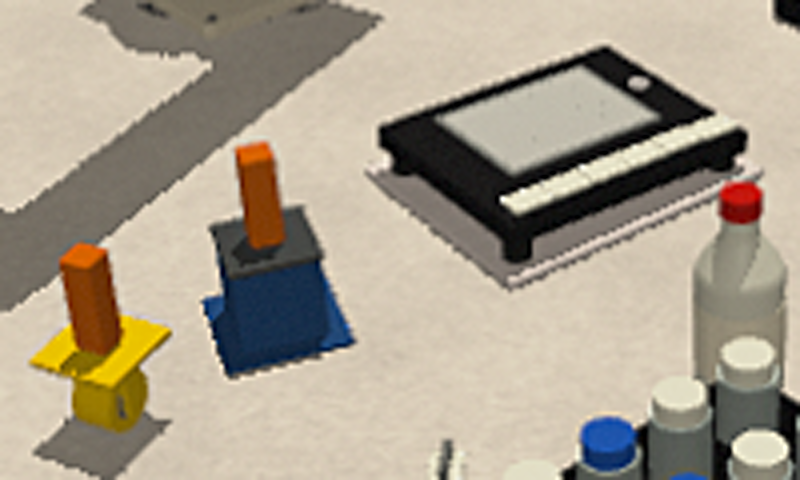

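The crops confirm a six-link white bar along the panel's far edge, from crop (61,92) to (397,115), and the roller's orange handle top at crop (707,211). The collar, foot and handle are all turned about 20°.

Run:
```python
from h import *
T=cv2.imread("pics/top0.png");S=cv2.imread("pics/scene0.png")
print("handle top @142",onz("top",[((707.5/3.6)+199.5,211.5/3.6+194.5)],142))
print("handle top scene @142",onz("scene",[(254/4+109.5,152/4+189.5)],142))
print("collar ctr @72",onz("top",[(673.5/3.6+199.5,213/3.6+194.5)],72))
cc=np.array([(645,138),(741,180),(708,285),(602,248)])/3.6+[199.5,194.5]
c=onz("top",cc,72);print(c[:,:2]);e=np.diff(np.r_[c,c[:1]],axis=0);print(np.degrees(np.arctan2(e[:,1],e[:,0])),np.linalg.norm(e,axis=1))
for n,I,roi in(("top",T,(205,208,322,240)),("scene",S,(230,212,300,246))):
    g=I.min(axis=2)
    print(n,[g[v,u] for u,v in ([(260,224),(260,206)] if n=="top" else[(265,232),(250,210)])])
    m=((g>(140))*255).astype(np.uint8)
    for k in blobs(m,roi,8): 
        r=cv2.minAreaRect(k);print(cv2.boundingRect(k),np.round(cv2.boxPoints(r),1).tolist())
# bar ends (mid end edges) hand-read from crops, triangulated
tl=(61/3.6+199.5,93/3.6+194.5);tr=(396.5/3.6+199.5,115/3.6+194.5)
sl=(734/4+109.5,122.5/4+189.5);sr=(506.5/4+109.5,203/4+189.5)
print("bar +y end",two([tl],[sl]),"-y end",two([tr],[sr]))
```

```text
handle top @142 [[ 501.70102392 -291.16962464  142.        ]]
handle top scene @142 [[ 503.89849954 -292.68387708  142.        ]]
collar ctr @72 [[ 501.70666399 -290.58158382   72.        ]]
[[ 545.81204818 -274.74911824]
 [ 521.44890043 -330.8853067 ]
 [ 459.92717703 -309.76034499]
 [ 480.8781234  -248.08924628]]
[-113.46087956  161.0488598    71.23631453  -22.32154489] [61.1950539  65.04757072 65.13268434 70.19375584]
top [np.uint8(155), np.uint8(139)]
(233, 217, 76, 15) [[232.39999389648438, 225.8000030517578], [233.0, 216.6999969482422], [308.6000061035156, 222.0], [308.0, 231.10000610351562]]
(218, 216, 14, 10) [[218.0, 216.0], [231.0, 216.0], [231.0, 225.0], [218.0, 225.0]]
(225, 209, 63, 9) [[224.89999389648438, 213.5], [225.60000610351562, 208.0], [287.20001220703125, 215.60000610351562], [286.5, 221.1999969482422]]
(214, 208, 8, 6) [[214.0, 208.0], [221.0, 208.0], [221.0, 213.0], [214.0, 213.0]]
scene [np.uint8(172), np.uint8(177)]
(230, 212, 43, 21) [[226.5, 216.8000030517578], [265.8999938964844, 201.89999389648438], [272.3999938964844, 219.10000610351562], [233.0, 234.0]]
(235, 212, 65, 31) [[232.0, 218.89999389648438], [298.6000061035156, 209.3000030517578], [302.0, 233.3000030517578], [235.39999389648438, 242.8000030517578]]
(268, 235, 23, 11) [[267.8999938964844, 244.8000030517578], [290.0, 235.0], [293.5, 243.0], [271.5, 252.8000030517578]]
bar +y end (array([573.11938816,  78.02605435,  41.77151832]), np.float64(1.7877928730862547)) -y end (array([ 559.32420693, -128.90628942,   55.04854771]), np.float64(0.9198646915771286))
```

Call:
play_rows(steps=[0,0,0,0,9.2,0,0,0,0,9.2,0,0,0,0,9.2,0,0,0,0,9.2,0,0.015,-0.031,0,0,0,0.026,-0.053,0,0,0,0.028,-0.057,0,0,0,0.028,-0.057,0,0,0,0.028,-0.057,0,0,0,0.028,-0.057,0,0,0,0.028,-0.057,0,0,0,0.0174,-0.036,0,0], force=60)

```text
t: 1.6
tool_pos: [499.9, -293.0, 222.4]
orientation: [[0.936, -0.352, -0.0], [-0.352, -0.936, 0.0], [-0.0, -0.0, -1.0]]
force: [0.3, 0.4, 0.6]
width: 88.5
grasp_force: 0.0
```

Run:
```python
from h import *
s=sense();print(s['t'],s['tool_pos'],s['orientation'],s['force'],s['joints'])
R=s['orientation'];print(R.T@(np.array([502,-291.2,93])-s['tool_pos']), np.degrees(np.arctan2(R[1,0],R[0,0])))
```

```text
1.6 [ 499.93209912 -293.03686553  222.44248689] [[ 9.35994453e-01 -3.52014708e-01 -1.73770527e-04]
 [-3.52014624e-01 -9.35994420e-01  3.87476612e-04]
 [-2.99045710e-04 -3.01506193e-04 -9.99999910e-01]] [0.26546463 0.41283185 0.64961345] [-5.50840678e-01  3.57233912e-01  1.73270097e+00  2.75454894e-04
  1.05200866e+00  1.37954171e+00]
[  1.32764945  -2.4081997  129.44282762] -20.610589076246402
```

Call:
play_rows(steps=[0,0,0,0.02,0,0,0,0,0.04,0,0,0,0,0.04,0,0,0,0,0.029,0,0,0,0,0,0,180,0,0,0,0,255,0,0,0,0,255,0,0,0,0,255,0,0,0,0,255,0,0,0,0], force=60)

```text
t: 2.85
tool_pos: [498.4, -295.4, 94.0]
orientation: [[0.935, -0.354, 0.0], [-0.354, -0.935, -0.0], [0.0, 0.0, -1.0]]
force: [1.2, -0.4, -0.3]
width: 41.3
grasp_force: 0.0
```

Call:
play_rows(steps=[130,0.002,-0.005,0,0,130,0,0,0,0,255,0,0,0,0,255,0,0,0,0,255,0,0,0,0,255,0,0,0,0], force=60)

```text
t: 3.6
tool_pos: [501.9, -291.3, 93.6]
orientation: [[0.935, -0.354, -0.0], [-0.354, -0.935, 0.0], [-0.0, -0.0, -1.0]]
force: [-0.6, 0.8, -0.4]
width: 23.7
grasp_force: 59.9
```

Call:
play_rows(steps=[255,0,0,-0.015,0,255,0,0,-0.03,0,255,0,0,-0.04,0,255,0,0,-0.02,0])

```text
t: 4.1
tool_pos: [502.6, -291.7, 201.5]
orientation: [[0.935, -0.354, 0.002], [-0.354, -0.935, -0.001], [0.003, 0.001, -1.0]]
force: [-0.1, -1.2, -5.1]
width: 24.0
grasp_force: 59.9
```

Run:
```python
from h import *
s=sense();print(s['t'],s['tool_pos'],s['force'],s['torque'],s['width'],s['grasp_force'])
S=snapshot("scene")[:,:,::-1]
p=proj("scene",s['tool_pos'])[0].astype(int);print(p)
x,y=p[0]-35,p[1]-35
cv2.imwrite("pics/g1.png",cv2.resize(S[y:y+100,x:x+80],None,fx=6,fy=6,interpolation=cv2.INTER_CUBIC))
```

```text
4.1 [ 502.58843247 -291.70590678  201.48746986] [-0.13945766 -1.1505933  -5.1184438 ] [ 0.01655353 -0.0791193   0.07022517] 24.0197079469003 59.9446964263916
[170 207]
```

View pics/g1.png

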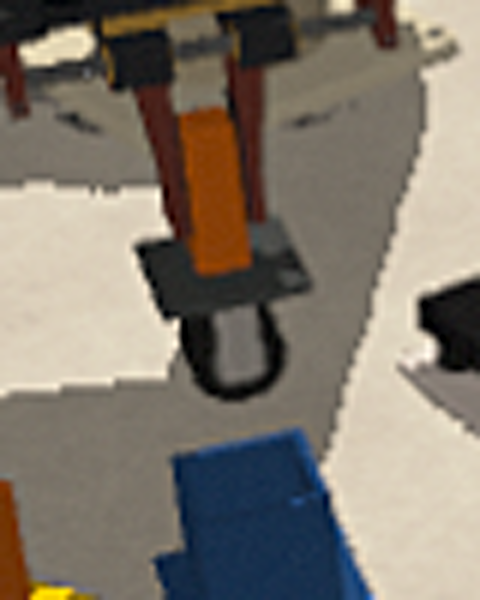

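The wheel is out of the stand and shows its flat face to the camera at crop (235,345). The axle therefore lies along tool x, so it rolls along tool y, the closing line. Next I turn it square to the bar and go over link0.

Call:
play_rows(steps=[255,0,0,0,-8.6,255,0,0,0,-8.6,255,0.0091,-0.0361,0,0,255,0.0125,-0.049,0,0,255,0.0125,-0.049,0.011,0,255,0.009,-0.036,0.02,0,255,0.004,-0.014,0.01,0,255,0,0,0,0,255,0,0,0,0])

```text
t: 5.28
tool_pos: [560.3, -111.5, 158.1]
orientation: [[0.998, -0.062, 0.0], [-0.062, -0.998, -0.0], [0.0, 0.0, -1.0]]
force: [0.3, 0.3, -4.7]
width: 23.9
grasp_force: 59.9
```

```bash
cat > st.py <<'E'
from h import *
s=sense();R=s['orientation'];p=s['tool_pos']
o=np.array([566,-26.]);a=np.radians(-3.5);d=p[:2]-o
print("t %.2f"%s['t'],"bar x %.1f y %.1f z %.2f"%(d@[np.cos(a),np.sin(a)],d@[-np.sin(a),np.cos(a)],p[2]),"yaw %.2f"%np.degrees(np.arctan2(R[1,0],R[0,0])),s['force'].round(2),s['torque'].round(2),R[:,2].round(4))
E
python3 st.py
```

```text
t 5.28 bar x -0.4 y -85.7 z 158.10 yaw -3.55 [ 0.27  0.31 -4.74] [0.03 0.01 0.03] [ 4.e-04 -4.e-04 -1.e+00]
```

Call:
play_rows(steps=[255,0,0,0.006,0,255,0,0,0.003,0,255,0,0,0.002,0,255,0,0,0.002,0,255,0,0,0,0])

```text
t: 5.9
tool_pos: [560.2, -110.4, 144.5]
orientation: [[0.998, -0.061, -0.0], [-0.061, -0.998, 0.0], [-0.0, -0.0, -1.0]]
force: [-0.6, -0.3, -4.2]
width: 23.6
grasp_force: 59.9
```

```bash
python3 st.py
python3 - <<'E'
from h import *
S=snapshot("scene")[:,:,::-1];T=snapshot("top")[:,:,::-1]
a=cv2.resize(S[180:260,200:300],None,fx=7,fy=7,interpolation=cv2.INTER_CUBIC)
cv2.imwrite("pics/al.png",a)
E
```

```text
t 5.90 bar x -0.6 y -84.6 z 144.52 yaw -3.51 [-0.65 -0.29 -4.18] [ 0.03 -0.04  0.02] [-3.e-04  0.e+00 -1.e+00]
```

View pics/al.png

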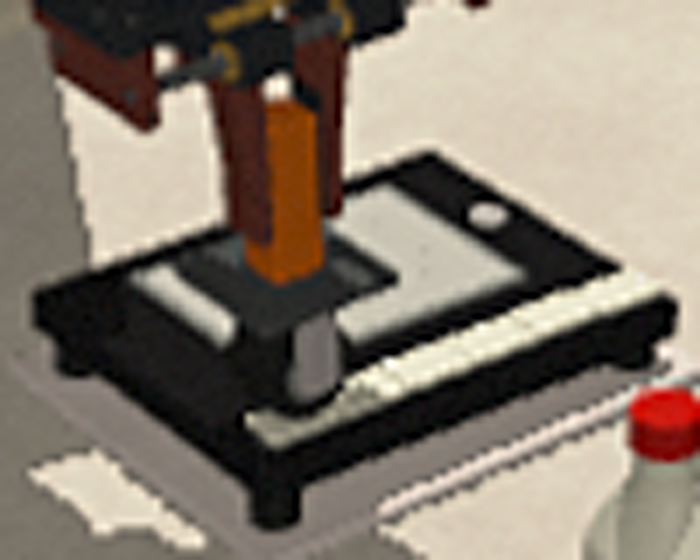

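The picture shows the wheel just above link0 at crop (315,395), over the bar, with the panel low on its feet. I continue down slowly.

Call:
play_rows(steps=[255,0.0006,0,0.002,0,255,0,0,0.002,0,255,0,0,0.002,0,255,0,0,0.001,0,255,0,0,0,0])

```text
t: 6.62
tool_pos: [561.1, -110.5, 138.6]
orientation: [[0.998, -0.061, 0.0], [-0.061, -0.998, -0.0], [0.0, 0.0, -1.0]]
force: [-1.9, 0.5, 5.6]
width: 24.0
grasp_force: 59.9
```

Call:
play_rows(steps=[255,0,0,0.001,0,255,0,0,0.001,0,255,0,0,0,0])

```text
t: 7.0
tool_pos: [561.1, -110.5, 136.8]
orientation: [[0.998, -0.061, 0.001], [-0.061, -0.998, -0.0], [0.001, 0.0, -1.0]]
force: [-3.5, 1.1, 6.3]
width: 24.0
grasp_force: 59.9
```

Call:
play_rows(steps=[255,0,0,0.001,0,255,0,0,0.001,0,255,0,0,0,0])

```text
t: 7.38
tool_pos: [561.1, -110.6, 134.8]
orientation: [[0.998, -0.061, 0.001], [-0.061, -0.998, -0.0], [0.001, 0.0, -1.0]]
force: [-3.1, 0.9, 7.3]
width: 23.7
grasp_force: 59.9
```

```bash
python3 st.py
```

```text
t 7.38 bar x 0.3 y -84.7 z 134.77 yaw -3.51 [-3.09  0.89  7.33] [ 0.06  0.8  -0.01] [ 6.e-04 -2.e-04 -1.e+00]
```

Call:
play_rows(steps=[255,0,0,0.001,0,255,0,0,0.0005,0,255,0,0,0,0])

```text
t: 7.75
tool_pos: [561.3, -110.6, 133.9]
orientation: [[0.998, -0.061, 0.001], [-0.061, -0.998, -0.0], [0.001, 0.0, -1.0]]
force: [-4.8, 0.8, 13.6]
width: 23.7
grasp_force: 59.9
```

Call:
play_rows(steps=[255,0,0,0.0005,0,255,0,0,0,0])

```text
t: 8.0
tool_pos: [561.3, -110.7, 133.7]
orientation: [[0.998, -0.061, 0.001], [-0.061, -0.998, -0.0], [0.001, 0.0, -1.0]]
force: [-4.3, 1.0, 16.4]
width: 23.6
grasp_force: 60.0
```

Call:
play_rows(steps=[255,0,-0.004,0,0,255,0,-0.006,0,0,255,0,-0.006,0,0])

```text
t: 8.38
tool_pos: [562.3, -95.5, 133.6]
orientation: [[0.998, -0.061, 0.001], [-0.061, -0.998, -0.002], [0.001, 0.002, -1.0]]
force: [-4.3, -1.0, 12.8]
width: 24.2
grasp_force: 59.9
```

Call:
play_rows(steps=[255,0,-0.006,0,0,255,0,-0.006,0.0003,0,255,0,-0.006,0.0004,0,255,0,0,0,0])

```text
t: 8.88
tool_pos: [563.4, -76.2, 132.8]
orientation: [[0.998, -0.061, 0.001], [-0.061, -0.998, 0.0], [0.001, -0.0, -1.0]]
force: [-5.3, 1.1, 14.0]
width: 24.1
grasp_force: 60.0
```

Call:
play_rows(steps=[255,0,-0.006,0.0003,0,255,0,-0.006,0.0002,0,255,0,-0.006,0.0001,0,255,0,-0.006,0.0001,0,255,0,-0.006,0.0001,0,255,0,-0.004,0.0001,0,255,0,0,0,0])

```text
t: 9.75
tool_pos: [565.4, -42.3, 131.9]
orientation: [[0.998, -0.061, 0.001], [-0.061, -0.998, 0.0], [0.001, -0.0, -1.0]]
force: [-4.8, 1.4, 13.5]
width: 23.9
grasp_force: 60.0
```

```bash
python3 st.py
```

```text
t 9.75 bar x 0.4 y -16.3 z 131.89 yaw -3.50 [-4.81  1.42 13.5 ] [0.31 1.26 0.  ] [ 8.e-04  2.e-04 -1.e+00]
```

Call:
play_rows(steps=[255,0,-0.006,0.0004,0,255,0,-0.006,0.0003,0,255,0,-0.006,0.0002,0,255,0,-0.006,0.0001,0,255,0,-0.006,0.0001,0,255,0,-0.004,0.0001,0,255,0,0,0,0])

```text
t: 10.62
tool_pos: [567.5, -8.2, 130.8]
orientation: [[0.998, -0.061, 0.001], [-0.061, -0.998, 0.0], [0.001, -0.0, -1.0]]
force: [-5.4, 1.1, 15.3]
width: 24.1
grasp_force: 60.0
```

Call:
play_rows(steps=[255,0,-0.006,0.0003,0,255,0,-0.006,0.0002,0,255,0,-0.006,0.0002,0,255,0,-0.006,0.0001,0,255,0,-0.006,0.0001,0,255,0,-0.004,0.0001,0,255,0,0,0,0])

```text
t: 11.5
tool_pos: [569.7, 25.8, 129.8]
orientation: [[0.998, -0.061, 0.001], [-0.061, -0.998, 0.0], [0.001, -0.001, -1.0]]
force: [-3.1, 2.1, 14.0]
width: 23.7
grasp_force: 59.9
```

Call:
play_rows(steps=[255,0,-0.006,0.0004,0,255,0,-0.006,0.0003,0,255,0,-0.006,0.0002,0,255,0,-0.006,0.0001,0,255,0,-0.006,0.0001,0,255,0,-0.004,0.0001,0,255,0,0,0,0])

```text
t: 12.38
tool_pos: [572.0, 59.8, 128.7]
orientation: [[0.998, -0.061, 0.002], [-0.061, -0.998, 0.001], [0.002, -0.001, -1.0]]
force: [-4.3, 1.8, 14.3]
width: 23.7
grasp_force: 59.9
```

```bash
python3 st.py
```

```text
t 12.38 bar x 0.8 y 86.0 z 128.70 yaw -3.50 [-4.28  1.76 14.27] [0.35 1.21 0.05] [ 1.7e-03  7.0e-04 -1.0e+00]
```

Call:
play_rows(steps=[255,-0.0005,0,0.0005,0,255,0,0.006,-0.0002,0,255,0,0.008,-0.0002,0,255,0,0.008,-0.0002,0,255,0,0.008,-0.0002,0,255,0,0.004,-0.0002,0,255,0,0,0,0])

```text
t: 13.25
tool_pos: [569.9, 25.2, 129.6]
orientation: [[0.998, -0.062, 0.003], [-0.062, -0.998, 0.0], [0.003, -0.0, -1.0]]
force: [-3.5, 0.3, 15.5]
width: 23.8
grasp_force: 60.0
```

Call:
play_rows(steps=[255,0,0.008,-0.0002,0,255,0,0.009,-0.0002,0,255,0,0.009,-0.0002,0,255,0,0.008,-0.0003,0,255,0,0.008,-0.0002,0,255,0,0.009,-0.0002,0,255,0,0.009,-0.0003,0,255,0,0.008,-0.0002,0,255,0,0,0,0])

```text
t: 14.38
tool_pos: [566.1, -43.2, 131.6]
orientation: [[0.998, -0.062, 0.004], [-0.062, -0.998, -0.0], [0.004, 0.0, -1.0]]
force: [-3.7, -0.1, 17.2]
width: 24.0
grasp_force: 60.0
```

Call:
play_rows(steps=[255,0,0.008,-0.0002,0,255,0,0.009,-0.0002,0,255,0,0.009,-0.0002,0,255,0,0.008,-0.0003,0,255,0,0.008,-0.0002,0,255,0,0.009,-0.0002,0,255,0,0.009,-0.0003,0,255,0,0.008,-0.0002,0,255,0,0,0,0])

```text
t: 15.5
tool_pos: [562.1, -111.4, 133.6]
orientation: [[0.998, -0.062, 0.004], [-0.062, -0.998, -0.001], [0.004, 0.001, -1.0]]
force: [-3.2, 0.1, 17.8]
width: 23.9
grasp_force: 60.0
```

Call:
play_rows(steps=[255,0,0,-0.01,0,255,0,0,-0.03,0,255,0,0,-0.03,0,255,-0.004,0.014,0,0,255,-0.009,0.036,0,0,255,-0.0125,0.049,0,0,255,-0.0125,0.049,0,0,255,-0.0081,0.033,0,0,255,0,0,0,8.6,255,0,0,0,8.6,255,0,0,0,0,255,0,0,0,0])

```text
t: 17.0
tool_pos: [502.6, -288.3, 199.8]
orientation: [[0.936, -0.351, -0.001], [-0.351, -0.936, 0.001], [-0.002, -0.0, -1.0]]
force: [-0.2, -0.6, -4.6]
width: 23.7
grasp_force: 59.9
```

```bash
python3 st.py
python3 - <<'E'
from h import *
s=sense();R=s['orientation'];print(s['tool_pos'],R.T@(np.array([501.9,-291.3,93.6])-s['tool_pos']),np.degrees(np.arctan2(R[1,0],R[0,0])))
S=snapshot("scene")[:,:,::-1]
cv2.imwrite("pics/r1.png",cv2.resize(S[170:290,130:310],None,fx=4.4,fy=4.4,interpolation=cv2.INTER_CUBIC))
E
```

```text
t 17.00 bar x -47.3 y -265.6 z 199.79 yaw -20.55 [-0.18 -0.64 -4.64] [-0.01 -0.01 -0.  ] [-1.4e-03  7.0e-04 -1.0e+00]
[ 502.59810964 -288.25511567  199.79124065] [  0.57869825   3.11485499 106.18992916] -20.55118684393358
```

View pics/r1.png

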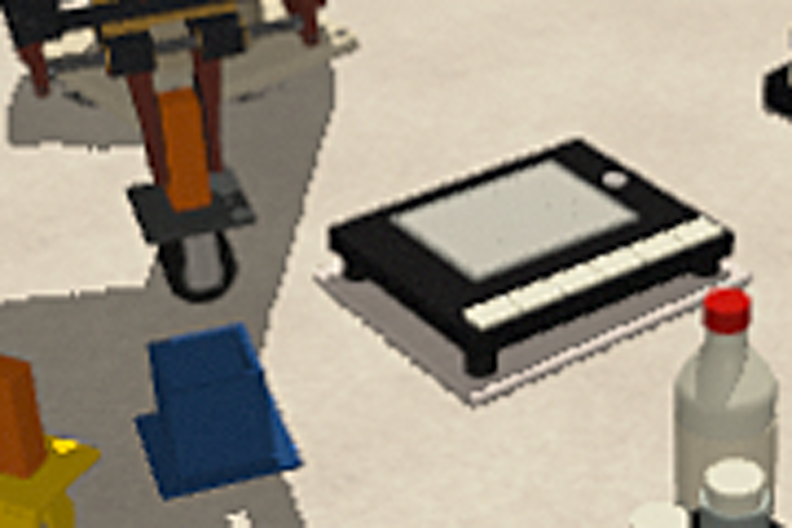

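The bar now reads as one even, flat strip along the panel, from crop (470,318) to (720,228). The roller hangs straight in the gripper over the blue stand. I correct the offset and lower it in.

Call:
play_rows(steps=[255,0.0005,0.003,0.02,0,255,0,0,0.025,0,255,0,0,0.01,0,255,0,0,0.005,0,255,0,0,0,0])

```text
t: 17.68
tool_pos: [502.9, -291.3, 141.0]
orientation: [[0.936, -0.353, 0.0], [-0.353, -0.936, -0.0], [0.0, 0.0, -1.0]]
force: [0.1, 0.1, -4.7]
width: 23.4
grasp_force: 59.9
```

Run:
```python
from h import *
s=sense();R=s['orientation'];print(s['t'],s['tool_pos'],R.T@(np.array([501.9,-291.3,93.6])-s['tool_pos']),s['force'])
```

```text
17.675 [ 502.92286667 -291.34479758  140.99978629] [-0.9856516   0.31645876 47.39953954] [ 0.05296105  0.08181475 -4.67986585]
```

Call:
play_rows(steps=[255,-0.001,0,0.008,0,255,0,0,0.012,0,255,0,0,0.012,0,255,0,0,0.007,0,255,0,0,0.003,0,255,0,0,0.002,0,255,0,0,0,0])

```text
t: 18.55
tool_pos: [501.9, -291.0, 96.9]
orientation: [[0.935, -0.354, 0.0], [-0.354, -0.935, -0.0], [0.0, 0.0, -1.0]]
force: [0.5, 0.3, -3.7]
width: 24.0
grasp_force: 59.9
```

Call:
play_rows(steps=[255,0,0,0.001,0,255,0,0,0.001,0,255,0,0,0.0007,0,255,0,0,0,0])

```text
t: 19.05
tool_pos: [501.7, -290.9, 94.1]
orientation: [[0.935, -0.354, -0.0], [-0.354, -0.935, 0.0], [-0.0, 0.0, -1.0]]
force: [1.1, -1.1, -4.6]
width: 23.6
grasp_force: 59.9
```

Call:
play_rows(steps=[255,0,0,0.0005,0,255,0,0,0.0005,0,255,0,0,0,0])

```text
t: 19.42
tool_pos: [501.8, -290.9, 93.6]
orientation: [[0.935, -0.354, 0.0], [-0.354, -0.935, -0.0], [0.0, 0.0, -1.0]]
force: [-2.7, 1.5, 4.3]
width: 23.8
grasp_force: 59.9
```

Collar contact at the original height (93.6 mm). I release gently, then rise clear.

Call:
play_rows(steps=[150,0,0,0,0,120,0,0,0,0,60,0,0,0,0,0,0,0,0,0,0,0,0,0,0,0,0,0,0,0,0,0,0,-0.01,0,0,0,0,-0.03,0,0,0,0,-0.05,0,0,0,0,-0.05,0,0,0,0,0,0])

```text
t: 20.8
tool_pos: [504.1, -292.3, 238.2]
orientation: [[0.935, -0.354, 0.008], [-0.354, -0.935, -0.005], [0.009, 0.002, -1.0]]
force: [0.7, -0.4, 0.6]
width: 87.9
grasp_force: 0.0
```

Call:
play_rows(steps=[0,-0.04,0.03,0,0,0,-0.05,0.03,0,0,0,-0.05,0.03,0,0,0,0,0,0,0,0,0,0,0,0])

```text
t: 21.42
tool_pos: [339.3, -325.8, 233.1]
orientation: [[0.935, -0.354, 0.001], [-0.354, -0.935, -0.0], [0.001, -0.0, -1.0]]
force: [0.9, 0.2, -0.2]
width: 87.5
grasp_force: 0.0
```

Run:
```python
from h import *
T=snapshot("top")[:,:,::-1];S=snapshot("scene")[:,:,::-1]
a=cv2.resize(S[190:290,110:300],(760,400),interpolation=cv2.INTER_CUBIC)
h=cv2.cvtColor(T,cv2.COLOR_BGR2HSV)
c=blobs(cv2.inRange(h,(3,150,120),(15,255,255)),(370,230,420,280));print([cv2.minAreaRect(k)[0] for k in c])
cv2.imwrite("pics/e1.png",a)
```

```text
[(395.2000427246094, 253.9000244140625)]
```

View pics/e1.png

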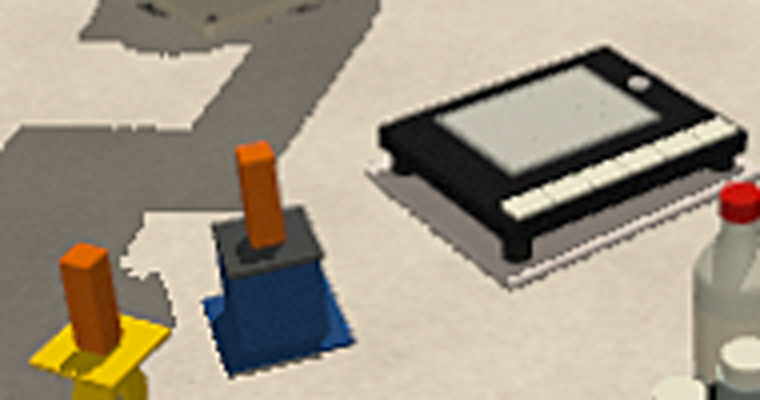

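The roller hangs upright in its stand, with its handle at crop (262,195) as at the start. The bar lies flat, from crop (503,208) to (735,125).

```bash
python3 -c "
from station import job
print(job.hand_in())"
```

```text
the job is handed in; nothing more can be done
None
```

I rolled the bar down in two passes at about 17–22 N, put the roller back upright in its stand, and handed the job in at about 21.5 s; the camera and the even press heights show all six links flat, but no verdict came back.

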